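# Lay out the treatment table: four steel containers into their matching holders

## Task

Set up the treatment table: put each of the four stainless-steel containers (open cup, slim jar, oblong box, square box) into the dark rubber holder of its own shape and size, standing flat on the holder's floor inside the rim. Keep them upright and set them down rather than dropping them, and leave the tape roll and the brown bottle where they are.

Things in the scene. Friction and masses are not known exactly. Their poses are not given: they have to be found in the camera images.
- gallipot: Open round stainless-steel cup, 64 mm outside diameter, 46 mm high, 3 mm wall, foot drawn in to 56 mm over the lowest 8 mm. About 0.1 kg. Origin: centre of its underside; z up.
- jar: Slim round stainless-steel jar with a closed lid that does not come off: 40 mm diameter (lid 42 mm, from 50 to 56 mm height), 66 mm high over a small black knob. About 0.16 kg. Origin: centre of its underside; z up.
- oblong_box: Oblong closed stainless-steel box, 80 x 46 mm and 36 mm high, with a fixed lid that juts out 1 mm all round and reaches 41 mm, and a small black grip on top (47 mm over all). About 0.24 kg. Origin: centre of its underside; x along its long side, z up.
- square_box: Square closed stainless-steel box, 54 x 54 mm and 44 mm high, with a fixed lid that juts out 1 mm all round and reaches 49 mm, and a small black knob on top (56 mm over all). About 0.24 kg. Origin: centre of its underside; x and y along its sides, z up.
- holder_gallipot: Larger round black rubber holder with a dark grey rim, a shallow dish of 82 mm inside and 96 mm outside diameter, for the open cup. Its floor is 4 mm above the table, its rim 7 mm wide and 10 mm above the table. Fixed to the table, it does not move. Origin: centre of its underside, on the table; z up.
- holder_jar: Smaller round black rubber holder with a dark grey rim, a shallow dish of 58 mm inside and 72 mm outside diameter, for the slim jar. Its floor is 4 mm above the table, its rim 7 mm wide and 10 mm above the table. Fixed to the table, it does not move. Origin: centre of its underside, on the table; z up.
- holder_oblong: Oblong black rubber holder with a dark grey rim, a shallow dish of 98 x 64 mm inside and 112 x 78 mm outside, for the oblong box. Its floor is 4 mm above the table, its rim 7 mm wide and 10 mm above the table. Fixed to the table, it does not move. Origin: centre of its underside, on the table; z up. x along its long side.
- holder_square: Square black rubber holder with a dark grey rim, a shallow dish of 72 x 72 mm inside and 86 x 86 mm outside, for the square box. Its floor is 4 mm above the table, its rim 7 mm wide and 10 mm above the table. Fixed to the table, it does not move. Origin: centre of its underside, on the table; z up. x and y along its sides.
- tape_roll: White roll of tape lying flat, 68 mm outside and 40 mm inside diameter, 25 mm high. Not part of the job; leave it where it is. Origin: centre of its underside.
- bottle: Brown glass bottle with a paper label and black cap, 48 mm diameter, 95 mm high, standing. Not part of the job; leave it where it is. Origin: centre of its underside.
Not all that is in view belongs to the job. Leave any orange or yellow look-alike of the square_box alone.

How it is judged:
By the outcome, as a careful person would: the job done as asked, in the order asked, and still so for the second after the job is handed in, with the robot touching nothing.
It also fails if it takes over 128 s, if anything falls off the work surface, if the arm or the gripper's body presses on something with over 40 N, if the wrist force passes 120 N, or if a joint passes its speed limit or range.

## Robot

A 7-joint arm with a two-finger parallel gripper is mounted at the origin on the work surface. World frame = base frame: x ahead of the robot, y to its left, z up, the work surface at z = 0. Lengths are in m, angles in rad, forces in N, time in s.
With the tool pointing down it reaches from about 0.4 to 0.75 m from the base axis. Payload 19.5 kg.
Tool frame: the origin (TCP) lies midway between the tips of the shut fingers; the grasp point (between the pads) lies 19 mm behind it; z points along the fingers, y is the line along which they close (so a half turn about z gives the same grasp; the last joint's range is limited). The gripper opens to 85 mm and grips with 20 to 120 N. Pads are 22 mm wide; open, the fingers measure 114 mm over their backs; the gripper's body (76 mm by 85 mm) begins 54 mm behind the grasp point. The pads swing forward as they close: fully open they stand 13 mm farther back than shut.
Start: joints at [-1.368, 0.707, -0.028, 1.485, 0.022, 0.951, -0.075], TCP at [0.139, 0.558, 0.231] pointing down, gripper open.
Joint ranges: [-2.71, 2.71], [-0.32, 2.16], [-1.57, 1.52], [0, 2.45], [-1.46, 4.6], [0, 2.02], [-2.83, 2.83]. Speed limits (rad/s): [1.89, 1.89, 2.57, 2.57, 3.01, 3.01, 3.01].

## Interface

Orientations are given as a unit quaternion [x, y, z, w].
In Python, from workcell import r gives the robot as it stands.
- The arm moves only by the shell command python3 -m handwheel 'ROWS' [OPENING] [FORCE]. ROWS is JSON, a list of rows, each a list of 4 numbers: the shift along the world's x, y, z in mm, then the turn about the world's z in degrees. In form: [[tx, ty, tz, turn], ...]. A call has 1 to 20 rows; each row shifts and turns the commanded pose from where the row before left it; what a row does not reach is not made up. A row lasts 1/10 s, in which the tool goes at most 50 mm and 8.59 degrees, less where a joint would pass 70% of its speed; a pose out of reach is approached as far as the arm can. A call with a gripper value outside its range is refused whole. OPENING is the closure in counts, from 0 (fully open) to 255 (shut), set as the call begins (- or left out, the last holds). The fingers move at their own pace and stop on an object; FORCE is the grip in N (left out, the last holds). Time passes only in rows, so rows that do not move let the fingers close. It gives the time, the measured TCP pose, the force, the opening and the grip force at its end, in the units of the state.
- r.observe(): the state, without advancing time (a new reading comes with each control period).
- r.camera(name): name is "scene" or "top" or "wrist"; returns a dict with "img" (420x560x3 uint8, red, green, blue), "K" (3x3 intrinsics, pixels), "cam_to_world" (4x4, takes a point from camera to world coordinates); the wrist camera has in their place "T_tool_cam" (4x4, takes a point from camera to tool coordinates, whose origin is the TCP and whose axes are the flange's). Camera axes: x right, y down, z forward; pixel columns grow to the right and rows downward; lengths in m; the calibration is good to about 2 mm. A picture is of the moment at which its call begins: read the wrist's pose just before it. There is no depth.
- r.job_done(): hands the job in; it is judged then, once.
The state is a dict: "time_s": time; "joint_positions": joint angles; "joint_velocities": joint speeds; "joint_torque": joint torques, N m; "eef_pos": TCP position; "eef_rot": TCP orientation; "contact_force": force on the tool from outside, world axes, zero at the start; "ft_torque": the same for the moment, N m; "finger_gap": finger opening in m; "finger_force": force on a finger pad.
Only numpy, scipy, OpenCV 4.12 (cv2) and the standard library are available. Lean on these libraries where they do the work, as an engineer would, in place of code of your own. Each camera call takes 0.05 s, during which the arm holds its last target. There are 200 camera calls.

## Working session

There is one attempt and no reset: what is moved stays moved. The work goes in short steps, Python scripts to look and compute and a shell command to move; the robot and the scene stay as the last step left them, time stands still between calls to the robot, and variables do not carry over. Pictures are saved under pics/ and viewed, at most 14 in all, crops included, and the job is handed in when it is done.

```bash
mkdir -p pics; ls
python3 - <<'E'
from workcell import r
import cv2,numpy as np
s=r.observe();print({k:np.round(s[k],3) for k in('time_s','eef_pos','eef_rot','finger_gap')})
for n in('top','scene'):
    c=r.camera(n);cv2.imwrite(f'pics/{n}0.png',c['img'][:,:,::-1]);np.savez(f'pics/{n}0.npz',**{k:v for k,v in c.items()})
    print(n,c['K'].round(1).tolist(),c['cam_to_world'].round(3).tolist())
E
```

```text
pics
{'time_s': np.float64(0.0), 'eef_pos': array([0.139, 0.558, 0.231]), 'eef_rot': array([ 0.122,  0.993, -0.001, -0.   ]), 'finger_gap': np.float64(0.086)}
top [[396.6, 0.0, 273.4], [0.0, 396.6, 213.9], [0.0, 0.0, 1.0]] [[-0.026, -0.994, 0.103, 0.329], [-1.0, 0.025, -0.019, 0.02], [0.016, -0.104, -0.994, 1.255], [0.0, 0.0, 0.0, 1.0]]
scene [[498.6, 0.0, 283.6], [0.0, 498.6, 210.3], [0.0, 0.0, 1.0]] [[0.575, 0.676, -0.461, 1.095], [0.818, -0.483, 0.312, -0.397], [-0.012, -0.557, -0.83, 1.155], [0.0, 0.0, 0.0, 1.0]]
```

View pics/top0.png

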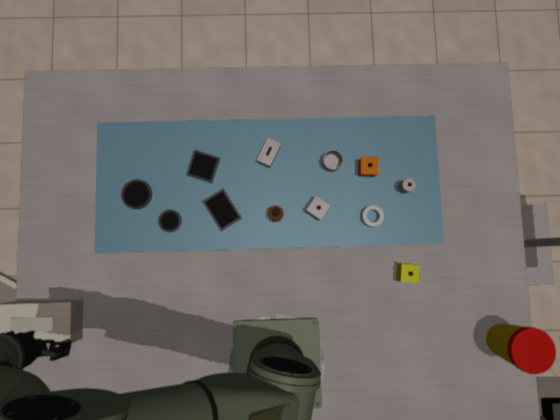

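View pics/scene0.png

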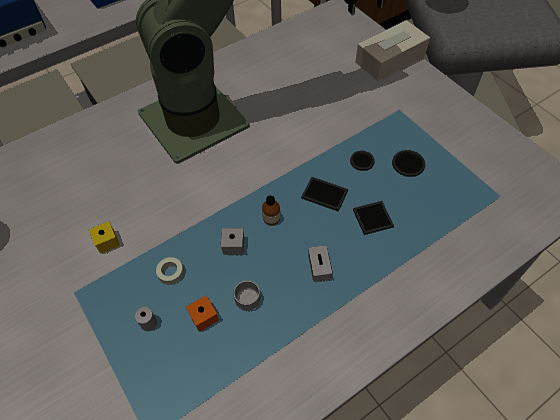

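The top view shows these containers:
- oblong box (268,152)
- cup (332,160)
- jar (408,185)
- square candidates: steel (317,208), orange (369,166) and yellow (409,273). The steel one with the black knob fits the description; the other two are look-alikes.

The holders are cup (137,194), jar (170,220), square (203,166) and oblong (222,210). The tape roll is at (372,216) and the bottle at (275,213).

```bash
cat > h.py <<'E'
import numpy as np,cv2
def ray(c,uv,z):
    uv=np.atleast_2d(np.asarray(uv,float));d=np.c_[uv,np.ones(len(uv))]@np.linalg.inv(c['K']).T
    T=c['cam_to_world'];d=d@T[:3,:3].T;o=T[:3,3]
    return (o+d*((z-o[2])/d[:,2])[:,None])[:,:2]
def comps(m,seeds):
    n,l=cv2.connectedComponents(m.astype(np.uint8))
    out={}
    for k,(u,v) in seeds.items():
        w=l[v-6:v+7,u-6:u+7];w=w[w>0]
        out[k]=(l==np.bincount(w).argmax()).astype(np.uint8) if len(w) else None
    return out
def cont(m): return max(cv2.findContours(m,cv2.RETR_EXTERNAL,cv2.CHAIN_APPROX_NONE)[0],key=cv2.contourArea)[:,0].astype(float)
E
python3 - <<'E'
from h import *
S=dict(top=dict(hg=(137,194),hj=(170,220),hs=(203,166),ho=(222,210),ob=(268,152),cup=(332,160),sq=(317,208),jar=(408,185),tape=(372,216),bottle=(275,213)),
scene=dict(hg=(408,163),hj=(362,160),hs=(373,217),ho=(325,194),ob=(320,263),cup=(247,295),sq=(232,240),jar=(145,318),tape=(170,270),bottle=(271,212)))
Z=dict(hg=.01,hj=.01,hs=.01,ho=.01,ob=.041,cup=.046,sq=.049,jar=.056,tape=.025,bottle=.05)
for n in S:
    c=dict(np.load(f'pics/{n}0.npz'));im=c['img'];hsv=cv2.cvtColor(im,cv2.COLOR_RGB2HSV)
    # foreground: not mat (blue)
    mat=(hsv[...,0]>90)&(hsv[...,0]<110)&(hsv[...,1]>85)
    dark=hsv[...,2]<75
    fg=~mat
    for k,m in comps(fg,S[n]).items():
        p=ray(c,cont(m),Z[k])*1000
        (x,y),(w,h),a=cv2.minAreaRect(p.astype(np.float32)); 
        print(n,k,'rect',round(x),round(y),'size',round(w,1),round(h,1),'ang',round(a,1),'cen',p.mean(0).round(),int(m.sum()))
        u,v=S[n][k]
        if k in('ob','sq','jar'):
            b=((hsv[...,2]<70)).astype(np.uint8)[v-8:v+9,u-8:u+9]
            q=np.argwhere(b).mean(0)[::-1]+[u-8,v-8]
            print('   knob px',q.round(1),(ray(c,q,Z[k]+.004)*1000).round())
    x0,y0=(90,130) if n=='top' else (120,140)
    cv2.imwrite(f'pics/c_{n}.png',cv2.resize(im[115:240,240:450,::-1] if n=='top' else im[140:340,120:440,::-1],None,fx=3.8 if n=='top' else 2.5,fy=3.8 if n=='top' else 2.5,interpolation=2))
    cv2.imwrite(f'pics/m_{n}.png',fg*255)
E
```

```text
top hg rect 501 -44 size 1870.7 1351.7 ang 89.1 cen [498. -30.] 235185
top hj rect 501 -44 size 1870.7 1351.7 ang 89.1 cen [498. -30.] 235185
top hs rect 501 -44 size 1870.7 1351.7 ang 89.1 cen [498. -30.] 235185
top ho rect 501 -44 size 1870.7 1351.7 ang 89.1 cen [498. -30.] 235185
top ob rect 497 -43 size 1824.1 1318.1 ang 89.1 cen [494. -29.] 235185
   knob px [268.3 150.7] [[653.   8.]]
top cup rect 496 -42 size 1816.6 1312.6 ang 89.1 cen [493. -29.] 235185
top sq rect 496 -42 size 1812.1 1309.4 ang 89.1 cen [493. -29.] 235185
   knob px [315.3 210.1] [[ 462. -131.]]
top jar rect 495 -42 size 1801.6 1301.8 ang 89.1 cen [492. -28.] 235185
   knob px [403.1 187.4] [[ 525. -403.]]
top tape rect 499 -43 size 1848.2 1335.4 ang 89.1 cen [496. -30.] 235185
top bottle rect 495 -42 size 1810.6 1308.3 ang 89.1 cen [493. -29.] 235185
scene hg rect 535 429 size 97.2 98.4 ang 54.3 cen [535. 430.] 704
scene hj rect 446 325 size 71.8 74.0 ang 70.8 cen [447. 325.] 392
scene hs rect 620 219 size 89.0 91.2 ang 71.0 cen [620. 220.] 899
scene ho rect 479 161 size 114.2 84.3 ang 30.7 cen [479. 161.] 966
scene ob rect 659 4 size 52.8 100.3 ang 62.8 cen [658.   4.] 726
   knob px [319.4 260.2] [[655.   7.]]
scene cup rect 628 -193 size 65.3 78.7 ang 56.4 cen [ 628. -193.] 691
scene sq rect 482 -143 size 61.1 82.5 ang 53.3 cen [ 482. -142.] 622
   knob px [231.8 242.5] [[ 487. -147.]]
scene jar rect 546 -418 size 66.1 41.4 ang 6.3 cen [ 546. -419.] 422
   knob px [147.2 320.5] [[ 555. -418.]]
scene tape rect 449 -312 size 68.5 78.9 ang 61.3 cen [ 450. -312.] 552
scene bottle rect 462 -8 size 48.1 93.7 ang 56.3 cen [462. -10.] 446[ WARN:0@0.035] global loadsave.cpp:1063 imwrite_ Unsupported depth image for selected encoder is fallbacked to CV_8U.
```

View pics/c_top.png

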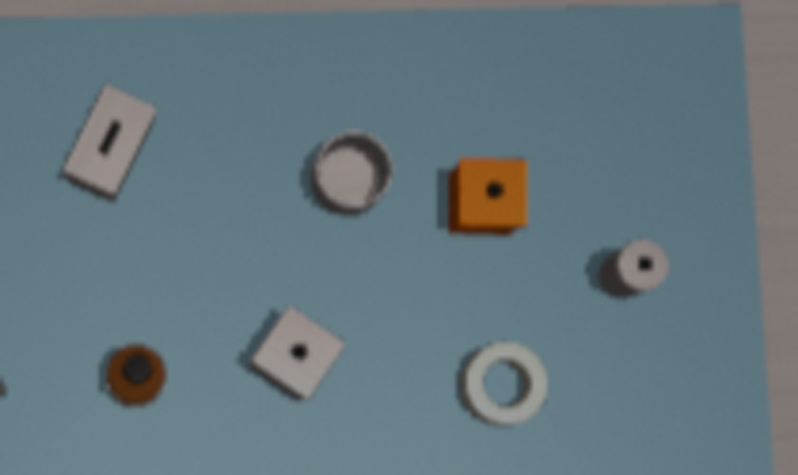

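The crop confirms the steel square box at crop pixel (298,350), with a black knob. The look-alike at (492,193) is orange, the tape roll is a ring at (503,383), and the bottle is at (135,373). Next I'll measure the lid tops and holders in the top view.

Run:
```python
from h import *
S=dict(hg=(137,194),hj=(170,220),hs=(203,166),ho=(222,210),ob=(268,152),cup=(332,160),sq=(317,208),jar=(408,185),tape=(372,216),bottle=(275,213),orange=(369,166))
Z=dict(hg=.01,hj=.01,hs=.01,ho=.01,ob=.041,cup=.046,sq=.049,jar=.056,tape=.025,bottle=.08,orange=.049)
c=dict(np.load('pics/top0.npz'));im=c['img'].astype(int);hsv=cv2.cvtColor(c['img'],cv2.COLOR_RGB2HSV)
print([im[v,u].tolist() for u,v in ((137,194),(300,180),(263,155),(350,190),(312,203))])
for k,(u,v) in S.items():
    w=15 if k in('jar','bottle') else 26
    sub=im[v-w:v+w+1,u-w:u+w+1]
    m=(sub.max(2)<70) if k[0]=='h' else ((sub[...,0]-sub[...,2])>-5)&(sub[...,0]>95)
    if k=='cup': m=((sub[...,0]-sub[...,2])>-8)
    if k=='bottle': m=((sub[...,0]-sub[...,2])>-5)
    m=cv2.morphologyEx(m.astype(np.uint8),cv2.MORPH_CLOSE,np.ones((3,3)))
    n,l,st,_=cv2.connectedComponentsWithStats(m)
    i=1+st[1:,4].argmax();q=cont((l==i).astype(np.uint8))+[u-w,v-w]
    p=(ray(c,q,Z[k])*1000).astype(np.float32)
    (x,y),(a,b),t=cv2.minAreaRect(p);e=cv2.minEnclosingCircle(p)
    print(k,'rect',round(x),round(y),'size',round(a,1),round(b,1),'ang',round(t,1),'circ',np.round(e[0]),round(2*e[1]))
```

```text
[[19, 17, 15], [99, 122, 132], [148, 139, 136], [100, 124, 133], [152, 144, 142]]
hg rect 532 428 size 91.0 92.5 ang 44.9 circ [532. 428.] 96
hj rect 446 323 size 65.6 66.6 ang 89.9 circ [446. 323.] 70
hs rect 617 218 size 85.3 84.0 ang 71.1 circ [618. 217.] 116
ho rect 477 159 size 108.7 73.6 ang 31.0 circ [476. 158.] 126
ob rect 652 8 size 47.8 81.2 ang 62.4 circ [652.   7.] 90
cup rect 619 -190 size 62.5 64.0 ang 87.8 circ [ 619. -189.] 71
sq rect 471 -140 size 55.2 55.1 ang 54.5 circ [ 471. -139.] 73
jar rect 535 -422 size 38.9 38.1 ang 42.4 circ [ 534. -422.] 41
tape rect 444 -315 size 62.9 66.3 ang 87.1 circ [ 444. -314.] 68
bottle rect 454 -9 size 44.7 47.9 ang 88.6 circ [453.  -7.] 49
orange rect 600 -305 size 56.4 57.0 ang 88.7 circ [ 599. -305.] 77
```

```bash
python3 -m handwheel '[[28,-30,0,-1],[28,-30,0,-1],[28,-30,0,-1],[28,-30,0,-1],[28,-30,0,-1],[28,-30,0,-1],[28,-30,0,-1],[28,-30,0,-1],[28,-30,0,-1],[28,-30,0,-1],[28,-30,0,-1],[28,-30,0,-1],[28,-30,0,-1],[28,-30,0,-1],[28,-30,0,0],[28,-30,0,0],[28,-35,0,0],[28,-35,0,0],[0,0,0,0],[0,0,0,0]]' 0 40
cat >> h.py <<'E'
from scipy.spatial.transform import Rotation as R
def wrist(name,scale=1):
    from workcell import r
    s=r.observe();c=r.camera('wrist')
    T=np.eye(4);T[:3,:3]=R.from_quat(s['eef_rot']).as_matrix();T[:3,3]=s['eef_pos']
    c['cam_to_world']=T@c['T_tool_cam'];cv2.imwrite(name,c['img'][:,:,::-1])
    y=T[:2,1];c['psi']=np.degrees(np.arctan2(y[1],y[0]));c['pos']=s['eef_pos']
    print('tcp',(1000*s['eef_pos']).round(1),'psi',c['psi'].round(1),'t',round(s['time_s'],1),'gap',round(s['finger_gap'],4))
    return c
E
python3 - <<'E'
from h import *
c=wrist('pics/w1.png');np.savez('pics/w1.npz',**c);print(c['T_tool_cam'].round(3).tolist(),c['K'].round(1).tolist())
E
```

```text
time_s: 2.1
eef_pos: [0.6432, 0.0073, 0.2305]
eef_rot: [0.243, 0.97, -0.0, -0.001]
contact_force: [-0.5, 0.5, 0.1]
finger_gap: 0.0855
finger_force: 0.0
tcp [643.2   7.3 230.5] psi 61.9 t 2.1 gap 0.0855
[[-0.001, -0.96, -0.28, 0.072], [1.0, -0.001, -0.0, -0.0], [-0.0, -0.28, 0.96, -0.143], [0.0, 0.0, 0.0, 1.0]] [[346.4, 0.0, 275.5], [0.0, 346.4, 204.9], [0.0, 0.0, 1.0]]
```

View pics/w1.png

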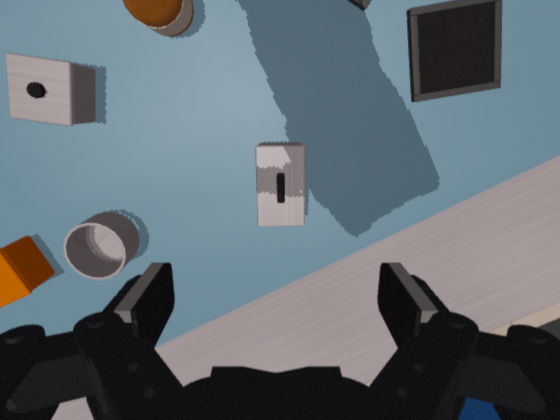

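Wrist view: oblong box lid at about (281,185) and aligned with the fingers, square box at (40,90), cup rim at (95,250), square holder at (455,50). Next I'll measure the oblong lid, the knob and the cup rim from this frame.

Run:
```python
from h import *
c=dict(np.load('pics/w1.npz'))
f=lambda n,uv,z:print(n,(ray(c,uv,z)*1000).round(1).tolist())
f('ob corners',[(257,144),(304,144),(304,226),(258,226)],.041)
f('ob knob top (281,187)',[(281,187)],.046)
hsv=c['img'].astype(int);k=(hsv[165:210,268:294].max(2)<50);q=np.argwhere(k).mean(0)[::-1]+[268,165];print(q);f('knob',[q],.044)
f('sq knob',[(36,90)],.054);f('sq lid',[(8,55),(73,63),(73,125),(10,117)],.049)
f('hs outer',[(408,11),(500,0),(500,87),(413,101)],.01)
im=hsv;m=((im[200:290,50:150,0]-im[200:290,50:150,2])>-8).astype(np.uint8)
q=np.array([(65,248),(80,223),(104,222),(124,240),(125,260),(104,278),(80,275)]);p=(ray(c,q,.046)*1000).astype(np.float32);print('cup',cv2.fitEllipse(p))
```

```text
ob corners [[603.5, 8.2], [624.6, 47.7], [698.4, 10.3], [676.3, -31.0]]
ob knob top (281,187) [[650.3, 9.2]]
[280.19565217 187.06521739]
knob [[650.4, 8.3]]
sq knob [[470.2, -138.5]]
sq lid [[434.2, -144.3], [466.0, -98.5], [508.4, -131.0], [475.7, -177.2]]
hs outer [[564.3, 190.4], [596.2, 269.5], [670.5, 245.5], [642.2, 164.2]]
cup ((619.5364990234375, -189.5376739501953), (60.80192184448242, 67.88909912109375), 25.707731246948242)
```

```bash
python3 -m handwheel '[[9,0,-30,0],[0,0,-30,0],[0,0,-30,0],[0,0,-30,0],[0,0,-30,0],[0,0,-25,0],[0,0,-20,0],[0,0,-15,0],[0,0,-7,0],[0,0,-5,0],[0,0,0,0]]' 0 40
python3 -m handwheel '[[0,0,0,0],[0,0,0,0],[0,0,0,0],[0,0,0,0],[0,0,0,0],[0,0,0,0],[0,0,0,0],[0,0,0,0]]' 255 40
python3 -c "
from h import *
wrist('pics/w2.png')"
```

```text
time_s: 3.25
eef_pos: [0.6524, 0.0081, 0.0094]
eef_rot: [0.242, 0.97, 0.0, 0.0]
contact_force: [-0.2, -0.1, -0.0]
finger_gap: 0.0856
finger_force: 0.0
time_s: 4.05
eef_pos: [0.6526, 0.0078, 0.01]
eef_rot: [0.242, 0.97, 0.0, 0.0]
contact_force: [-2.8, -1.2, 7.5]
finger_gap: 0.0471
finger_force: 40.2
tcp [652.6   7.8  10. ] psi 62.0 t 4.0 gap 0.0471
```

View pics/w2.png

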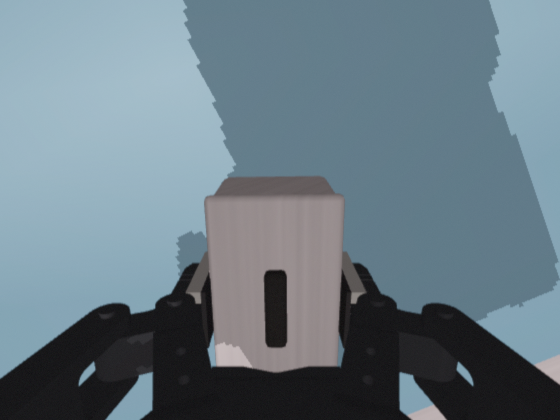

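Gripped and centred: the gap is 47 mm, the lid is between the pads, and the black grip is at (275,308). Next I'll carry it to its holder.

```bash
python3 -m handwheel '[[0,0,10,0],[0,0,30,0],[0,0,40,0],[0,0,20,0],[-17,15,0,6],[-17,15,0,6],[-17,15,0,6],[-17,15,0,6],[-17,15,0,6],[-17,15,0,6],[-17,15,0,6],[-17,15,0,6],[-17,15,0,6],[-21,17,0,5],[0,0,0,0],[0,0,0,0]]' - 60
python3 -c "
from h import *
c=wrist('pics/w3.png');np.savez('pics/w3.npz',**c)"
```

```text
time_s: 5.7
eef_pos: [0.4786, 0.1598, 0.1098]
eef_rot: [-0.267, 0.964, -0.0, 0.0]
contact_force: [1.8, -1.2, -2.2]
finger_gap: 0.0465
finger_force: 62.4
tcp [478.6 159.8 109.8] psi 121.0 t 5.7 gap 0.0465
```

View pics/w3.png

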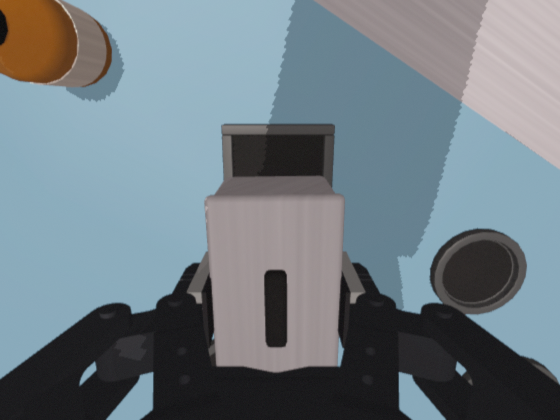

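The box is held unchanged, and the holder's far rim edge runs from (222,125) to (334,125), parallel to the lid edge. A quick check of the alignment, using the jar holder at (478,270) as well.

Run:
```python
from h import *
c=dict(np.load('pics/w3.npz'))
def loc(uv,z):
    p=ray(c,uv,z)*1000; a=np.radians(31); e=np.array([[np.cos(a),np.sin(a)],[-np.sin(a),np.cos(a)]]); print((( p-1000*c['pos'][:2])@e.T).round(1).tolist())
loc([(222,125),(334,125)],.010) # want +-39 , 56 
loc([(206,197),(343,197)],.141) # want +-24, 41
loc([(275,271),(275,347)],.145)
q=np.array([(431,270),(445,243),(480,229),(512,240),(525,262),(512,298),(478,313),(446,303)],np.float32);print(cv2.minEnclosingCircle((ray(c,q,.01)*1000).astype(np.float32)))
```

```text
[[-57.8, -36.0], [-57.7, 40.6]]
[[-42.0, -22.6], [-41.9, 23.2]]
[[-16.7, 0.4], [14.2, 0.3]]
((442.5116882324219, 322.44970703125), 37.88727569580078)
```

```bash
python3 -m handwheel '[[-1,1,-20,0],[0,0,-25,0],[0,0,-20,0],[0,0,-13,0],[0,0,-8,0],[0,0,-4,0],[0,0,-2,0],[0,0,-2,0],[0,0,-1,0],[0,0,0,0],[0,0,0,0]]'
```

```text
time_s: 6.85
eef_pos: [0.4774, 0.1608, 0.0145]
eef_rot: [-0.267, 0.964, -0.0, 0.0]
contact_force: [0.2, -0.1, -2.7]
finger_gap: 0.0466
finger_force: 62.4
```

```bash
python3 -m handwheel '[[0,0,-1,0],[0,0,0,0]]'
python3 -m handwheel '[[0,0,0,0],[0,0,0,0],[0,0,0,0],[0,0,0,0],[0,0,0,0],[0,0,20,0],[0,0,30,0],[0,0,40,0],[0,0,40,0],[0,0,0,0]]' 0
python3 -c "
from h import *
c=wrist('pics/w4.png');np.savez('pics/w4.npz',**c)"
```

```text
time_s: 7.05
eef_pos: [0.4775, 0.1609, 0.014]
eef_rot: [-0.267, 0.964, -0.0, 0.0]
contact_force: [-4.2, -0.8, 15.7]
finger_gap: 0.0467
finger_force: 63.6
time_s: 8.05
eef_pos: [0.4788, 0.1613, 0.1474]
eef_rot: [-0.267, 0.964, 0.0, 0.003]
contact_force: [-0.5, 0.2, -1.7]
finger_gap: 0.0854
finger_force: 0.0
tcp [478.8 161.3 147.4] psi 120.9 t 8.1 gap 0.0854
```

View pics/w4.png

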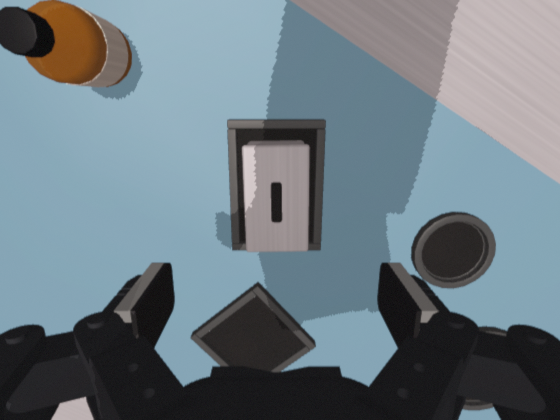

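The oblong box sits inside its rim on all sides: lid at (243–310, 140–250) within the holder at (228–325, 120–250). Next is the steel square box.

```bash
python3 -m handwheel '[[0,-34,10,-8],[0,-34,10,-8],[0,-34,0,-8],[0,-34,0,-8],[0,-34,0,-8],[0,-34,0,-8],[0,-34,0,-8],[0,-34,0,-8],[-6,-28,0,-2],[0,0,0,0],[0,0,0,0]]' 0 40
python3 - <<'E'
from h import *
c=wrist('pics/w5.png')
im=c['img'].astype(int);m=((im[...,0]-im[...,2])>-2)&(im.min(2)>90);m[260:]=0
n,l=cv2.connectedComponents(m.astype(np.uint8))
pc=np.array([471,-139]);
for i in range(1,n):
    q=(l==i).astype(np.uint8)
    if q.sum()<400: continue
    print(int(q.sum()),cv2.minAreaRect((ray(c,cont(q),.049)*1000).astype(np.float32)))
E
```

```text
time_s: 9.2
eef_pos: [0.471, -0.1391, 0.1625]
eef_rot: [0.301, 0.954, -0.0, -0.001]
contact_force: [0.3, 0.6, -0.1]
finger_gap: 0.0854
finger_force: 0.0
tcp [ 471.  -139.1  162.5] psi 55.0 t 9.2 gap 0.0854
30524 ((306.1905517578125, -191.24122619628906), (263.6240234375, 104.77764129638672), 89.92750549316406)
4720 ((469.0584411621094, -138.9785919189453), (54.911216735839844, 55.459590911865234), 53.26820755004883)
874 ((419.4555358886719, -279.28509521484375), (52.56175994873047, 19.882326126098633), 54.92401123046875)
```

View pics/w5.png

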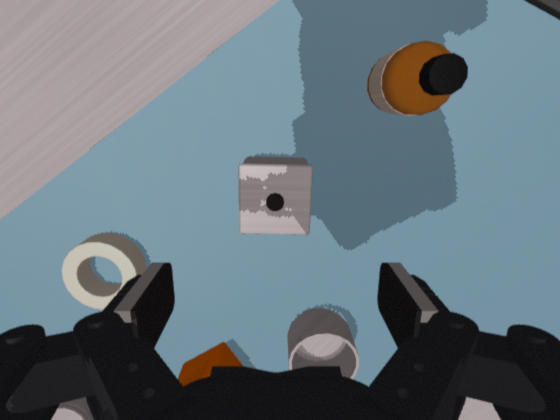

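The steel box with the black knob at (275,202) is centred under the fingers and aligned. The orange one, at (210,360), is clear. Descend and grip.

```bash
python3 -m handwheel '[[-1,0,-30,0],[0,0,-35,0],[0,0,-30,0],[0,0,-25,0],[0,0,-18,0],[0,0,-10,0],[0,0,-4,0],[0,0,0,0]]' 0 40
python3 -m handwheel '[[0,0,0,0],[0,0,0,0],[0,0,0,0],[0,0,0,0],[0,0,0,0],[0,0,0,0],[0,0,0,0]]' 255 40
python3 -m handwheel '[[0,0,10,0],[0,0,30,0],[0,0,40,0],[0,0,30,0],[0,0,0,0]]' - 60
```

```text
time_s: 10.05
eef_pos: [0.4704, -0.1388, 0.0114]
eef_rot: [0.301, 0.954, -0.0, -0.0]
contact_force: [0.2, 0.4, -0.5]
finger_gap: 0.0852
finger_force: 0.0
time_s: 10.75
eef_pos: [0.4707, -0.1392, 0.0121]
eef_rot: [0.301, 0.954, 0.0, 0.001]
contact_force: [-1.4, 0.6, 10.3]
finger_gap: 0.055
finger_force: 40.1
time_s: 11.25
eef_pos: [0.4716, -0.1396, 0.1252]
eef_rot: [0.301, 0.954, 0.0, 0.003]
contact_force: [-0.1, 0.1, -3.1]
finger_gap: 0.0547
finger_force: 63.9
```

```bash
python3 -m handwheel '[[14,35,0,1],[14,35,0,1],[14,35,0,2],[14,35,0,2],[14,35,0,2],[14,35,0,2],[14,35,0,2],[14,35,0,2],[14,35,0,1],[14,35,0,1],[8,7,0,0],[0,0,0,0],[0,0,0,0]]'
python3 -c "
from h import *
c=wrist('pics/w6.png');np.savez('pics/w6.npz',**c)"
```

```text
time_s: 12.55
eef_pos: [0.6179, 0.2169, 0.1209]
eef_rot: [0.166, 0.986, -0.001, -0.0]
contact_force: [-0.2, -0.5, -2.5]
finger_gap: 0.0548
finger_force: 64.1
tcp [617.9 216.9 120.9] psi 70.9 t 12.6 gap 0.0548
```

View pics/w6.png

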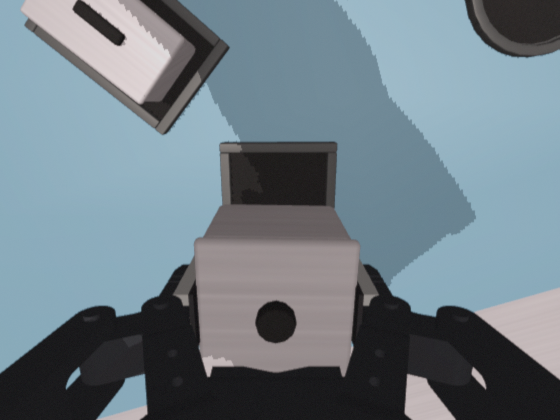

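The box is held level, and the holder's far edge runs from (220,143) to (337,143), parallel to the lid. Compute the offset.

Run:
```python
from h import *
c=dict(np.load('pics/w6.npz'));a=np.radians(c['psi']);e=np.array([[np.sin(a),-np.cos(a)],[np.cos(a),np.sin(a)]])
for uv,z in(([(220,143),(337,143)],.01),([(196,242),(358,242)],.158),([(275,322)],.163)):print(((ray(c,uv,z)*1000-1000*c['pos'][:2])@e.T).round(1).tolist())
```

```text
[[-44.8, -40.5], [-44.7, 44.4]]
[[-28.4, -26.2], [-28.4, 27.1]]
[[-1.5, -0.2]]
```

```bash
python3 -m handwheel '[[0,2,-25,0],[0,0,-30,0],[0,0,-22,0],[0,0,-13,0],[0,0,-7,0],[0,0,-4,0],[0,0,-2,0],[0,0,-1,0],[0,0,-1,0],[0,0,0,0],[0,0,0,0]]'
```

```text
time_s: 13.7
eef_pos: [0.6184, 0.2199, 0.0165]
eef_rot: [0.165, 0.986, 0.0, 0.0]
contact_force: [0.5, -0.2, -1.9]
finger_gap: 0.0546
finger_force: 64.1
```

```bash
python3 -m handwheel '[[0,-1,-1,0],[0,0,0,0]]'
python3 -m handwheel '[[0,0,-0.5,0],[0,0,0,0]]'
```

```text
time_s: 13.9
eef_pos: [0.6185, 0.2198, 0.0163]
eef_rot: [0.165, 0.986, 0.001, 0.0]
contact_force: [-5.1, 2.5, 12.7]
finger_gap: 0.0546
finger_force: 64.8
time_s: 14.1
eef_pos: [0.6185, 0.2198, 0.0162]
eef_rot: [0.165, 0.986, 0.001, 0.0]
contact_force: [-8.4, 2.6, 19.6]
finger_gap: 0.055
finger_force: 65.1
```

```bash
python3 -m handwheel '[[0,0,0,0],[0,0,0,0],[0,0,0,0],[0,0,0,0],[0,0,0,0],[0,0,20,0],[0,0,40,0],[0,0,40,0],[0,0,40,0],[0,0,0,0]]' 0 40
python3 -c "
from h import *
c=wrist('pics/w7.png')"
```

```text
time_s: 15.1
eef_pos: [0.6203, 0.2195, 0.1599]
eef_rot: [0.165, 0.986, 0.002, 0.003]
contact_force: [0.7, -0.1, -1.5]
finger_gap: 0.0854
finger_force: 0.0
tcp [620.3 219.5 159.9] psi 71.0 t 15.1 gap 0.0854
```

View pics/w7.png

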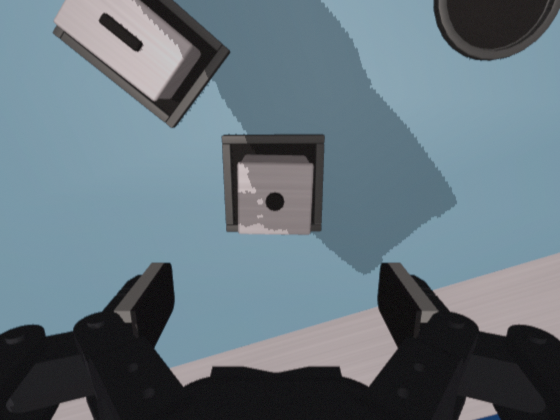

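The square box is centred inside its holder: knob at (275,201), holder at (222–325, 135–232). Next is the cup.

```bash
python3 -m handwheel '[[0,-37,0,-6],[0,-37,0,-6],[0,-37,0,-6],[0,-37,0,-6],[0,-37,0,-6],[0,-37,0,-6],[0,-37,0,-6],[0,-37,0,-6],[0,-37,0,-6],[0,-37,0,-6],[0,-37,0,-6],[0,0,0,0],[0,0,0,0]]' 0 40
python3 - <<'E'
from h import *
c=wrist('pics/w8.png');np.savez('pics/w8.npz',**c)
im=c['img'].astype(int);m=((im[...,0]-im[...,2])>-8);m[260:]=0
n,l=cv2.connectedComponents(m.astype(np.uint8))
for i in range(1,n):
    q=(l==i).astype(np.uint8)
    if 800<q.sum()<30000: print(int(q.sum()),cv2.boundingRect(q),cv2.minEnclosingCircle((ray(c,cont(q),.046)*1000).astype(np.float32)))
E
```

```text
time_s: 16.45
eef_pos: [0.6178, -0.1886, 0.1536]
eef_rot: [0.676, 0.737, -0.0, -0.001]
contact_force: [0.3, 1.5, 0.5]
finger_gap: 0.0853
finger_force: 0.0
tcp [ 617.8 -188.6  153.6] psi 4.9 t 16.4 gap 0.0853
24750 (435, 0, 125, 260) ((787.2125854492188, -132.65992736816406), 100.02088165283203)
5683 (238, 159, 84, 87) ((619.7089233398438, -188.9633331298828), 34.056514739990234)
```

View pics/w8.png

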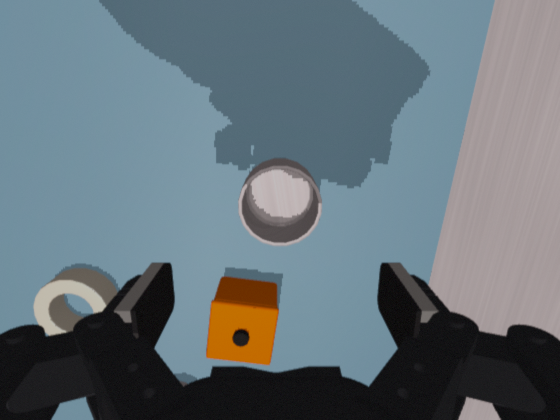

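The cup rim is centred at about (280,204) between the fingers, and the orange box at (240,320) is clear of the finger line. Descend and grip.

```bash
python3 -m handwheel '[[2,-1,-30,0],[0,0,-35,0],[0,0,-30,0],[0,0,-22,0],[0,0,-15,0],[0,0,-8,0],[0,0,-3,0],[0,0,0,0]]' 0 30
python3 -m handwheel '[[0,0,0,0],[0,0,0,0],[0,0,0,0],[0,0,0,0],[0,0,0,0],[0,0,0,0]]' 255 30
python3 -m handwheel '[[0,0,10,0],[0,0,30,0],[0,0,40,0],[0,0,40,0],[0,0,0,0]]' - 40
```

```text
time_s: 17.3
eef_pos: [0.6206, -0.189, 0.0122]
eef_rot: [0.676, 0.737, 0.0, 0.0]
contact_force: [0.8, 0.1, 0.4]
finger_gap: 0.0852
finger_force: 0.0
time_s: 17.9
eef_pos: [0.6209, -0.1893, 0.013]
eef_rot: [0.676, 0.737, 0.0, 0.001]
contact_force: [-2.4, 0.4, 8.2]
finger_gap: 0.0639
finger_force: 31.5
time_s: 18.4
eef_pos: [0.6223, -0.19, 0.1377]
eef_rot: [0.676, 0.737, 0.002, 0.004]
contact_force: [-0.1, 0.4, -1.1]
finger_gap: 0.0634
finger_force: 44.5
```

```bash
python3 -m handwheel '[[-5,36,0,0],[-5,36,0,0],[-5,36,0,0],[-5,36,0,0],[-5,36,0,0],[-5,36,0,0],[-5,36,0,0],[-5,36,0,0],[-5,36,0,0],[-5,36,0,0],[-5,36,0,0],[-5,36,0,0],[-5,36,0,0],[-5,36,0,0],[-5,36,0,0],[-5,36,0,0],[-5,36,0,0],[-2,5,0,0],[0,0,0,0],[0,0,0,0]]'
python3 -c "
from h import *
c=wrist('pics/w9.png');np.savez('pics/w9.npz',**c)"
```

```text
time_s: 20.4
eef_pos: [0.5338, 0.4266, 0.1319]
eef_rot: [0.676, 0.737, -0.0, 0.0]
contact_force: [0.5, -1.0, -1.6]
finger_gap: 0.0632
finger_force: 44.5
tcp [533.8 426.6 131.9] psi 4.9 t 20.4 gap 0.0632
```

View pics/w9.png

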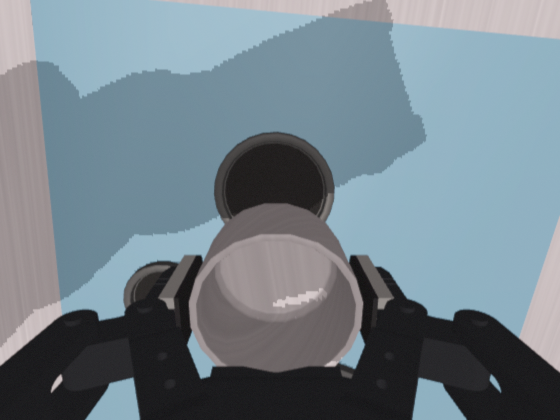

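The cup is held upright, with its rim at about (276,305). The holder's outer ring has its left edge at (215,190), top at (275,132) and right edge at (334,188).

Run:
```python
from h import *
c=dict(np.load('pics/w9.npz'))
def circ(q,z):
    p=ray(c,q,z)*1000;s=np.linalg.solve(np.c_[2*p,np.ones(3)],(p**2).sum(1));print(s[:2].round(1),np.sqrt(s[2]+s[:2]@s[:2]).round(1))
circ([(215,190),(275,132),(334,188)],.01);circ([(190,305),(275,237),(362,305)],.165)
```

```text
[531.8 430.7] 46.9
[533.4 423.2] 31.5
```

```bash
python3 -m handwheel '[[-1,3,-25,0],[0,0,-30,0],[0,0,-25,0],[0,0,-16,0],[0,0,-9,0],[0,0,-4,0],[0,0,-2,0],[0,0,-1,0],[0,0,-1,0],[0,0,0,0],[0,0,0,0]]'
python3 -m handwheel '[[0,0,-1,0],[0,0,0,0],[0,0,0,0]]'
```

```text
time_s: 21.55
eef_pos: [0.5324, 0.4309, 0.0191]
eef_rot: [0.676, 0.737, 0.0, -0.0]
contact_force: [-0.3, -1.1, -0.9]
finger_gap: 0.0633
finger_force: 44.5
time_s: 21.85
eef_pos: [0.5323, 0.4309, 0.0178]
eef_rot: [0.676, 0.737, -0.0, -0.0]
contact_force: [-0.5, -0.9, -1.7]
finger_gap: 0.0633
finger_force: 44.5
```

```bash
python3 -m handwheel '[[0,0,-1,0],[0,0,0,0]]'
python3 -m handwheel '[[0,0,-0.5,0],[0,0,0,0]]'
```

```text
time_s: 22.05
eef_pos: [0.5324, 0.4309, 0.0171]
eef_rot: [0.676, 0.737, 0.0, -0.0]
contact_force: [-2.1, -1.3, 4.2]
finger_gap: 0.0633
finger_force: 44.9
time_s: 22.25
eef_pos: [0.5325, 0.4309, 0.0171]
eef_rot: [0.676, 0.737, 0.0, -0.0]
contact_force: [-3.7, -2.5, 12.4]
finger_gap: 0.0632
finger_force: 45.6
```

```bash
python3 -m handwheel '[[0,0,0,0],[0,0,0,0],[0,0,0,0],[0,0,0,0],[0,0,0,0],[0,0,20,0],[0,0,40,0],[0,0,40,0],[0,0,40,0],[0,-37,0,0],[0,-37,0,0],[0,-37,0,0],[0,-37,0,0],[0,-37,0,0],[0,-37,0,0],[0,-37,0,0],[0,-37,0,0],[0,-37,0,0],[0,-37,0,0],[0,-37,0,0]]' 0 40
python3 -m handwheel '[[0,-37,0,0],[0,-37,0,0],[0,-37,0,0],[0,-37,0,0],[0,-37,0,0],[0,-37,0,0],[0,-37,0,0],[0,-37,0,0],[0,-37,0,0],[0,-37,0,0],[0,-37,0,0],[2,-37,0,0],[0,0,0,0],[0,0,0,0]]'
python3 - <<'E'
from h import *
c=wrist('pics/w10.png');np.savez('pics/w10.npz',**c)
im=c['img'].astype(int);m=((im[...,0]-im[...,2])>-8)&(im[...,0]>95);m[260:]=0
n,l=cv2.connectedComponents(m.astype(np.uint8))
for i in range(1,n):
    q=(l==i).astype(np.uint8)
    if 300<q.sum()<30000: print(int(q.sum()),cv2.boundingRect(q),cv2.minEnclosingCircle((ray(c,cont(q),.056)*1000).astype(np.float32)))
E
```

```text
time_s: 24.25
eef_pos: [0.5323, 0.0224, 0.1564]
eef_rot: [0.676, 0.737, 0.0, 0.0]
contact_force: [0.2, 1.4, -0.5]
finger_gap: 0.0854
finger_force: 0.0
time_s: 25.65
eef_pos: [0.534, -0.4205, 0.1558]
eef_rot: [0.676, 0.737, 0.0, -0.0]
contact_force: [0.1, 0.7, -1.7]
finger_gap: 0.0852
finger_force: 0.0
tcp [ 534.  -420.5  155.8] psi 4.9 t 25.6 gap 0.0852
15995 (0, 0, 73, 260) ((354.1346130371094, -390.00946044921875), 94.82676696777344)
5088 (118, 0, 97, 92) ((453.57196044921875, -318.88970947265625), 31.55629539489746)
7618 (332, 0, 108, 93) ((593.31787109375, -306.29541015625), 39.52957534790039)
2241 (523, 142, 37, 118) ((735.2505493164062, -402.2646789550781), 45.55082702636719)
2139 (248, 179, 56, 54) ((532.9740600585938, -420.7122802734375), 20.48278045654297)
```

View pics/w10.png

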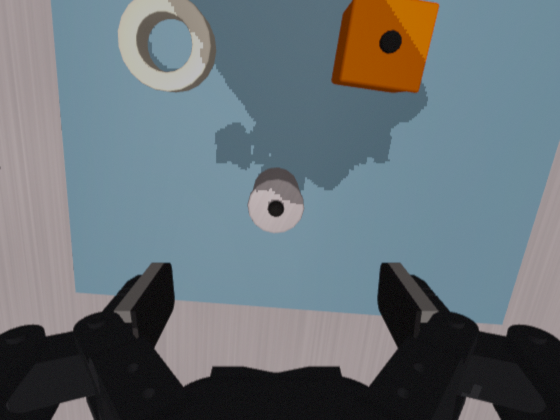

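The jar's knob is at (276,208), centred between the fingers, with the lid centre at (533,-421) mm. Tape roll and orange box are clear. Descend and grip.

```bash
python3 -m handwheel '[[-1,-1,-30,0],[0,0,-35,0],[0,0,-30,0],[0,0,-20,0],[0,0,-11,0],[0,0,-6,0],[0,0,-2,0],[0,0,0,0]]' 0 40
python3 -m handwheel '[[0,0,0,0],[0,0,0,0],[0,0,0,0],[0,0,0,0],[0,0,0,0],[0,0,0,0],[0,0,0,0],[0,0,0,0]]' 255 40
python3 -m handwheel '[[0,0,10,0],[0,0,30,0],[0,0,40,0],[0,0,40,0],[0,0,0,0]]' - 60
```

```text
time_s: 26.5
eef_pos: [0.5337, -0.4212, 0.023]
eef_rot: [0.676, 0.737, 0.0, 0.0]
contact_force: [-0.2, 0.6, 0.7]
finger_gap: 0.0855
finger_force: 0.0
time_s: 27.3
eef_pos: [0.5335, -0.4214, 0.0228]
eef_rot: [0.676, 0.737, -0.0, 0.0]
contact_force: [-1.0, 0.4, 4.8]
finger_gap: 0.0404
finger_force: 39.6
time_s: 27.8
eef_pos: [0.5349, -0.4226, 0.1483]
eef_rot: [0.676, 0.737, 0.0, 0.004]
contact_force: [-0.1, 0.0, -2.2]
finger_gap: 0.0397
finger_force: 60.8
```

```bash
python3 -m handwheel '[[0,36,0,0],[0,36,0,0],[0,36,0,0],[0,36,0,0],[0,36,0,0],[0,36,0,0],[0,36,0,0],[0,36,0,0],[0,36,0,0],[0,36,0,0],[0,36,0,0],[0,36,0,0],[0,36,0,0],[-11,36,0,0],[-11,36,0,0],[-11,36,0,0],[-11,36,0,0],[-11,36,0,0],[-11,36,0,0],[-11,36,0,0]]'
python3 -m handwheel '[[-11,25,0,0],[0,0,0,0],[0,0,0,0]]'
python3 - <<'E'
from h import *
c=wrist('pics/w11.png');np.savez('pics/w11.npz',**c)
im=c['img'].astype(int);m=(im.max(2)<85);m[195:]=0
n,l=cv2.connectedComponents(m.astype(np.uint8))
for i in range(1,n):
    q=(l==i).astype(np.uint8)
    if q.sum()>800:
        p=cont(q);print(int(q.sum()),cv2.boundingRect(q))
E
```

```text
time_s: 29.8
eef_pos: [0.4556, 0.3003, 0.1424]
eef_rot: [0.676, 0.737, -0.0, -0.0]
contact_force: [0.1, 0.3, -1.2]
finger_gap: 0.0395
finger_force: 60.9
time_s: 30.1
eef_pos: [0.4452, 0.3237, 0.1423]
eef_rot: [0.675, 0.737, -0.0, 0.0]
contact_force: [0.4, -0.3, -0.6]
finger_gap: 0.04
finger_force: 60.9
tcp [445.2 323.7 142.3] psi 5.0 t 30.1 gap 0.04
4197 (339, 4, 91, 128)
3004 (235, 149, 84, 46)
```

View pics/w11.png

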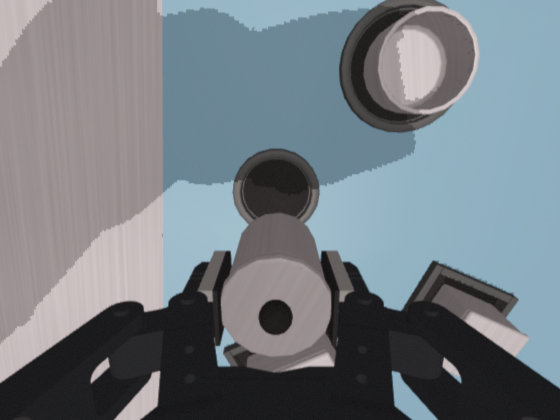

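The jar is upright in the grip: lid left (222,305), top (276,258), right (330,305). The jar holder ring has its left edge at (233,190), top at (276,149) and right edge at (319,188). The cup sits in its holder at (410,65).

Run:
```python
from h import *
c=dict(np.load('pics/w11.npz'))
def circ(q,z):
    p=ray(c,q,z)*1000;s=np.linalg.solve(np.c_[2*p,np.ones(3)],(p**2).sum(1));print(s[:2].round(1),np.sqrt(s[2]+s[:2]@s[:2]).round(1))
circ([(233,190),(276,149),(319,188)],.01);circ([(222,305),(276,258),(330,305)],.175)
print(ray(c,[(275,317)],.185)*1000)
```

```text
[444.6 325.6] 35.2
[444.5 324.2] 19.6
[[443.92145958 327.00027855]]
```

```bash
python3 -m handwheel '[[0,1,-25,0],[0,0,-30,0],[0,0,-25,0],[0,0,-16,0],[0,0,-9,0],[0,0,-5,0],[0,0,-2,0],[0,0,-1,0],[0,0,0,0],[0,0,0,0]]'
python3 -m handwheel '[[0,0,-1,0],[0,0,0,0],[0,0,0,0]]'
```

```text
time_s: 31.15
eef_pos: [0.4455, 0.325, 0.0297]
eef_rot: [0.676, 0.737, 0.0, 0.0]
contact_force: [-0.4, 0.8, -0.8]
finger_gap: 0.0392
finger_force: 60.9
time_s: 31.45
eef_pos: [0.4453, 0.3249, 0.0283]
eef_rot: [0.676, 0.737, -0.0, -0.0]
contact_force: [-1.1, -0.6, -1.2]
finger_gap: 0.0395
finger_force: 60.9
```

```bash
python3 -m handwheel '[[0,0,-1,0],[0,0,0,0]]'
python3 -m handwheel '[[0,0,-0.5,0],[0,0,0,0]]'
```

```text
time_s: 31.65
eef_pos: [0.4453, 0.3248, 0.0272]
eef_rot: [0.676, 0.737, -0.0, -0.0]
contact_force: [-0.1, 1.1, -0.9]
finger_gap: 0.0395
finger_force: 60.9
time_s: 31.85
eef_pos: [0.4454, 0.3248, 0.0269]
eef_rot: [0.676, 0.737, 0.0, -0.0]
contact_force: [-0.1, 0.0, 2.3]
finger_gap: 0.0396
finger_force: 60.7
```

```bash
python3 -m handwheel '[[0,0,-0.5,0],[0,0,0,0],[0,0,0,0]]'
python3 -m handwheel '[[0,0,0,0],[0,0,0,0],[0,0,0,0],[0,0,0,0],[0,0,0,0],[0,0,0,0],[0,0,20,0],[0,0,40,0],[0,0,40,0],[0,0,40,0],[0,-35,0,0],[0,-35,0,0],[0,-35,0,0],[0,-35,0,0],[0,-35,0,0],[0,-35,0,0],[0,-35,0,0],[0,-35,0,0],[0,-35,0,0],[0,-35,0,0]]' 0
python3 -m handwheel '[[0,-35,0,0],[0,-35,0,0],[0,-35,0,0],[0,-35,0,0],[0,-35,0,0],[0,0,0,0],[0,0,0,0]]'
python3 - <<'E'
from h import *
from workcell import r
S=dict(cup=(137,194,.05),jar=(170,220,.06),sq=(203,166,.053),ob=(222,210,.045),bottle=(275,213,.08),tape=(372,216,.025),orange=(369,166,.049))
c=r.camera('top');im=c['img'].astype(int);cv2.imwrite('pics/top1.png',c['img'][:,:,::-1])
for k,(u,v,z) in S.items():
    w=16;sub=im[v-w:v+w+1,u-w:u+w+1]
    m=(sub[...,0]-sub[...,2]>-8)&(sub[...,0]>(60 if k=='bottle' else 90))
    n,l,st,_=cv2.connectedComponentsWithStats(cv2.morphologyEx(m.astype(np.uint8),cv2.MORPH_CLOSE,np.ones((3,3))))
    p=(ray(c,cont((l==1+st[1:,4].argmax()).astype(np.uint8))+[u-w,v-w],z)*1000).astype(np.float32)
    print(k,[np.round(t,1) for t in cv2.minAreaRect(p)],[np.round(t,1) for t in cv2.minEnclosingCircle(p)])
E
```

```text
time_s: 32.15
eef_pos: [0.4456, 0.3249, 0.0267]
eef_rot: [0.676, 0.737, 0.0, 0.0]
contact_force: [-0.9, -0.1, 10.8]
finger_gap: 0.0398
finger_force: 60.4
time_s: 34.15
eef_pos: [0.4452, -0.0266, 0.1664]
eef_rot: [0.676, 0.737, 0.0, 0.0]
contact_force: [-0.3, 0.3, 0.8]
finger_gap: 0.0854
finger_force: 0.0
time_s: 34.85
eef_pos: [0.4451, -0.2005, 0.1662]
eef_rot: [0.676, 0.737, -0.0, -0.0]
contact_force: [0.3, 0.7, 0.1]
finger_gap: 0.0856
finger_force: 0.0
cup [array([533.8, 427.2]), array([63.9, 61.8]), np.float64(44.2)] [array([533.8, 428.7]), np.float64(33.3)]
jar [array([447.4, 322.8]), array([39.2, 39.3]), np.float64(88.6)] [array([447.5, 324. ]), np.float64(20.9)]
sq [array([620. , 219.7]), array([57.6, 56.2]), np.float64(70.0)] [array([619.4, 218.6]), np.float64(37.0)]
ob [array([478.5, 159.8]), array([85. , 48.3]), np.float64(31.0)] [array([476.4, 161. ]), np.float64(45.7)]
bottle [array([453.8,  -8.5]), array([44.7, 47.9]), np.float64(88.6)] [array([452.7,  -8.5]), np.float64(25.2)]Traceback (most recent call last):
  File "<stdin>", line 9, in <module>
ValueError: attempt to get argmax of an empty sequence
```

All four containers measure within 2–3 mm of their holder centres, and the bottle has not moved. Only the tape roll went unchecked here: the arm hides it in this view. I never moved near it. Handing in.

```bash
python3 -c "
from workcell import r
print(r.job_done())"
```

```text
the job is handed in; nothing more can be done
None
```

All four steel containers are standing upright in their own holders, each within about 3 mm of centre; the bottle is unmoved, the tape roll and look-alikes were never touched, and the job is handed in at about 35 s.

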